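Seat a bookend on the locating stud of its base and swing it home

TASK

Pick up the loose bookend and work it gently, without forcing it, over the grey base plate until the hole in its foot drops over the brass stud and the foot lies flat on the plate. Then swing it round on the stud, its long end turning under the lip of the yellow stop, until the foot's edge is home against the stop. Leave it standing there and do not disturb the other things on the desk.

Things in the scene. Friction and masses are not known exactly. Their poses are not given: they have to be found in the camera images.
- bookend: Loose bookend, 0.28 to 0.46 kg. Flat blue steel foot 110 (x) x 70 (y) x 6 mm carrying a pale wooden upright at its middle. Origin: centre of the foot's underside, straight below the upright; x runs along the foot from the hole end (-x) to the plain long end (+x); z up.
- upright_top (a point): Middle of the top edge of the bookend's wooden upright, at [0, 0, 0.096] in the bookend's frame. The upright is 10 mm thick (x) and 50 mm wide (y), to be gripped across its thickness; a blue strip 16 mm thick wraps its root up to 12 mm above the foot's underside.
- hole (a point): Centre of the round through hole in the bookend's foot, at the underside, at [-0.030, 0, 0] in the bookend's frame. 13 mm in diameter with 1 mm chamfers; it turns freely on the 10 mm stud with 1.5 mm of play all round.
- base: Base plate, fixed to the desk: grey steel 170 (x) x 110 (y) x 8 mm, origin at the centre of its underside, z up. When home, the bookend lies flat on it, x axis along the base's x axis, hole over the stud, the foot's +y edge at the stop. Contact of more than 40 N between bookend and base, stud or stop counts as forcing.
- slot_middle (a point): Middle of the dark slot on the plate's top, at [-0.040, 0, 0.008] in the base's frame. In the slot a brass stud, 10 mm in diameter, stands up, its chamfered top 10 mm above the plate. It is clamped fast anywhere within 16 mm either way along the base's x axis (y = 0); its place differs each time and is not measured.
- stop_face (a point): Foot of the yellow stop's face, at [0.027, 0.036, 0.008] in the base's frame. The face looks to -y and is 30 mm long (x); a lip at its top reaches 8 mm out to -y, 10 to 15 mm above the plate. So the foot must come down turned clockwise from home (seen from above), by 15 to 80 degrees, and then swing counter-clockwise under the lip.
- mouse: Bystander, to be left alone: black wireless mouse, 106x62x34; origin at the centre of its underside (mm).
- tape_roll: Bystander, to be left alone: roll of masking tape lying flat, 103 across, 24 tall, near the stapler; origin at the centre of its underside (mm).
- sticky_block: Bystander, to be left alone: pink and yellow block of sticky notes, 77x77x20, in front of the keyboard; origin at the centre of its underside (mm).
- stapler: Bystander, to be left alone: red and black stapler, 138x40x48; origin at the centre of its underside (mm).

How it is judged:
By the outcome, as a careful person would: the job done as asked, in the order asked, and still so for the second after the job is handed in, with the robot touching nothing.
It also fails if it takes over 72 s, if anything falls off the work surface, if the arm or the gripper's body presses on something with over 40 N, if the wrist force passes 120 N, or if a joint passes its speed limit or range.

ROBOT

A 6-joint arm with a two-finger parallel gripper is mounted at the origin on a cart in front of the work surface, level with it; the furniture and walls round the work are solid. World frame = base frame: x ahead of the robot, y to its left, z up, the work surface at z = 0. Lengths are in mm, angles in rad, forces in N, time in s.
With the tool pointing down it reaches from about 275 to 1000 mm from the base axis. Payload 8.4 kg.
Tool frame: the origin (TCP) lies midway between the tips of the shut fingers; the grasp point (between the pads) lies r.grasp_offset behind it (r.grasp_offset is the distance from the TCP to the grasp point, in mm); z points along the fingers, y is the direction in which the jaws open and shut (so a half turn about z gives the same grasp; the last joint's range is limited). The gripper opens to 85 mm and grips with 20 to 120 N. Pads are 22 mm wide; open, the fingers measure 114 mm over their backs; the gripper's body (76 mm by 85 mm) begins 54 mm behind the grasp point. The pads swing forward as they close: fully open they stand 13 mm farther back than shut.
Start: joints at [1.215, 0.353, 1.633, -0, 1.155, -0.002], TCP at [216.539, 586.292, 231.281] pointing down, gripper open.
Joint ranges: [-2.63, 2.63], [-0.92, 2.1], [0.06, 2.66], [-1.3, 4.44], [0, 2.69], [-3.02, 3.02]. Speed limits (rad/s): [2.22, 2.22, 2.79, 3.14, 3.14, 3.14].

INTERFACE

Orientations are given as [roll, pitch, yaw] about the fixed x, y, z axes, in that order (R = Rz(yaw) Ry(pitch) Rx(roll)).
In Python, from rig import r gives the robot as it stands.
- The arm moves only by the tool jog_arm, never from a script. Its argument "series" is a list that holds one entry, the list of rows, each a list of 7 numbers: the shift along the tool's x, y, z in cm, then the turn, a rotation vector about the tool's x, y, z in degrees, then the finger opening in cm, from 0 to 8.54. A call has 1 to 5 rows; each row is the pose to reach, as a shift and turn from the pose commanded when the call began, along the tool's axes at that moment; what a row does not reach only later rows make up. A row lasts 1/8 s, in which the tool goes at most 62.5 mm and 10.7 degrees, less where a joint would pass 70% of its speed; a pose out of reach is approached as far as the arm can. A call with a gripper value outside its range is refused whole. The fingers move at their own pace and stop on an object; "newtons" is the grip in N (left out, the last holds). Time passes only in rows, so rows that repeat a pose let the fingers close. It gives the time, the measured TCP pose, the force and the opening at its end, in the units of the state.
- r.sense(): the state, without advancing time (a new reading comes with each control period).
- r.grab_frame(name): name is "scene" or "top" or "wrist"; returns the picture (480x640x3 uint8, red, green, blue); there is no depth.
- r.calibration(name): a dict with "mtx" (3x3 intrinsics, pixels), "origin" and "attitude" of the camera in the world; the wrist camera has in their place "T_tool_cam" (4x4, takes a point from camera to tool coordinates, whose origin is the TCP and whose axes are the flange's). Camera axes: x right, y down, z forward; pixel columns grow to the right and rows downward; lengths in mm; the calibration is good to about 2 mm. A picture is of the moment at which its call begins: read the wrist's pose just before it. calibration takes no time and is no camera call.
- r.sign_off(): hands the job in, once; it reports no verdict.
The state is a dict: "clock": time; "qpos": joint angles; "qvel": joint speeds; "joint_efforts": joint torques, N m; "eef_pos": TCP position; "tcp_rot": TCP orientation; "contact_force": force on the tool from outside, world axes, zero at the start; "wrist_torque": the same for the moment, N m; "opening": opening from 0.0 (shut) to 1.0 (fully open).
Only numpy, scipy, OpenCV 4.12 (cv2) and the standard library are available. Lean on these libraries where they do the work, as an engineer would, in place of code of your own. Each camera call takes 0.05 s, during which the arm holds its last target.

## Working session

There is one attempt and no reset: what is moved stays moved. The work goes in short steps, Python scripts to look and compute and a tool call to move; the robot and the scene stay as the last step left them, time stands still between calls to the robot, and variables do not carry over. Pictures are saved under pics/ and viewed, and the job is handed in when it is done.

Besides the shell and the picture viewer there is one more tool, called after "Call:" as name([rows], argument=value, ...), one row to a line, values as JSON. jog_arm: Moves the arm, as the interface text tells. Its arguments: {"type":"object","properties":{"series":{"type":"array","items":{"type":"array","items":{"type":"array","items":{"type":"number"}}}},"newtons":{"type":"number"}},"required":["series"]}

```bash
mkdir -p pics; ls; python3 - <<'E'
from rig import r
import cv2
print(r.sense(), r.grasp_offset)
for n in("scene","top","wrist"):
    print(n,r.calibration(n))
    cv2.imwrite(f"pics/{n}0.png",r.grab_frame(n)[:,:,::-1])
E
```

```text
pics
{'clock': 0.0, 'qpos': array([ 1.21457135e+00,  3.53673624e-01,  1.63415205e+00, -1.39203404e-05,
        1.15522439e+00, -2.40755632e-03]), 'qvel': array([-6.22733951e-04, -1.41480773e-03, -1.17257390e-05,  2.02700984e-04,
        1.26854322e-03, -6.66610597e-05]), 'joint_efforts': array([ 8.75070582e-04, -6.05255055e+01, -3.42059577e+01,  1.97150016e-04,
        9.34003067e-03, -3.19505011e-05]), 'eef_pos': array([216.38604893, 585.81674058, 230.53812206]), 'tcp_rot': array([-3.14013522e+00,  9.21848871e-06,  2.78778087e+00]), 'contact_force': array([ 0.06681306, -0.69987933,  0.01691085]), 'wrist_torque': array([ 0.0348608 , -0.01441123,  0.04552155]), 'opening': 0.996842067645757} 18.700000000000003
scene {'mtx': array([[594.10128883,   0.        , 316.99710268],
       [  0.        , 594.10128883, 238.34699502],
       [  0.        ,   0.        ,   1.        ]]), 'origin': array([ 842.89504565, 1162.69556862,  952.85945672]), 'attitude': array([-2.23716818,  0.01480525,  2.8894518 ])}
top {'mtx': array([[616.6900845 ,   0.        , 309.8125677 ],
       [  0.        , 616.6900845 , 249.61644353],
       [  0.        ,   0.        ,   1.        ]]), 'origin': array([ 485.37354017,  116.95373911, 1656.81919602]), 'attitude': array([-3.06642062, -0.01399601, -1.59023498])}
wrist {'mtx': array([[426.931575  ,   0.        , 313.43087887],
       [  0.        , 426.931575  , 232.22850755],
       [  0.        ,   0.        ,   1.        ]]), 'T_tool_cam': array([[ 1.03772112e-04, -9.54985860e-01, -2.96651303e-01,
         7.53991441e+01],
       [ 9.99999489e-01, -1.99106238e-04,  9.90778392e-04,
         3.70778142e-01],
       [-1.00524448e-03, -2.96651255e-01,  9.54985352e-01,
        -1.43282119e+02],
       [ 0.00000000e+00,  0.00000000e+00,  0.00000000e+00,
         1.00000000e+00]])}
```

View pics/top0.png

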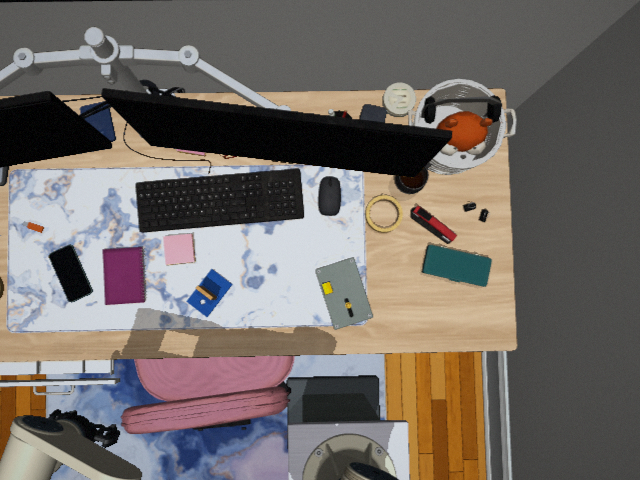

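View pics/scene0.png

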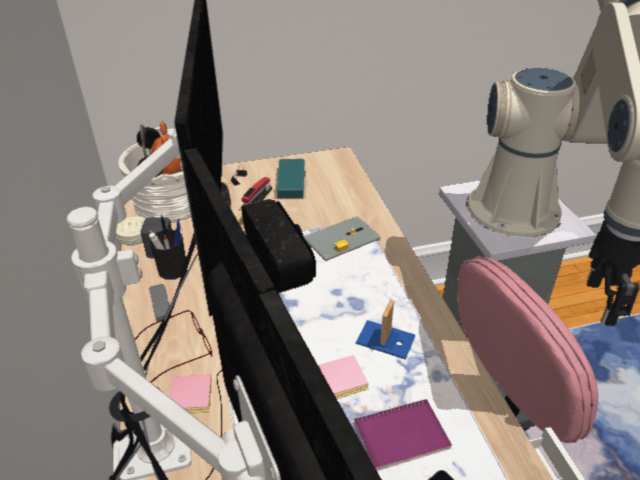

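View pics/wrist0.png

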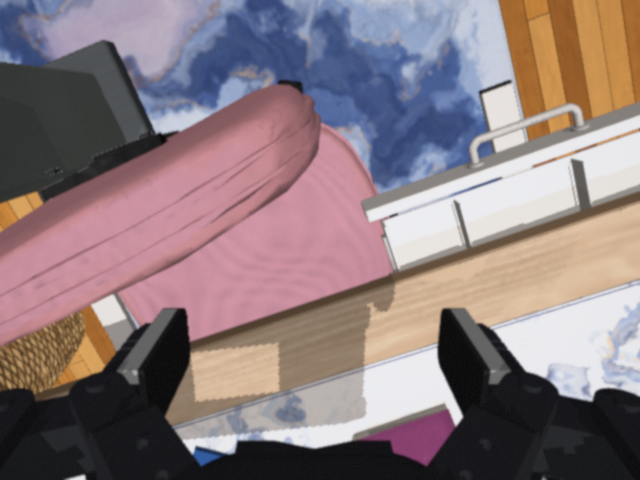

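```bash
cat > h.py <<'E'
import numpy as np, cv2
from scipy.spatial.transform import Rotation as Rn
from rig import r
def cam(n,s=None):
    c=r.calibration(n)
    if n!="wrist": return c["mtx"],Rn.from_euler("xyz",c["attitude"]).as_matrix(),np.array(c["origin"])
    s=s or r.sense(); Rt=Rn.from_euler("xyz",s["tcp_rot"]).as_matrix(); T=c["T_tool_cam"]
    return c["mtx"],Rt@T[:3,:3],Rt@T[:3,3]+s["eef_pos"]
def ray(C,uv):
    K,R,o=C; d=R@np.linalg.solve(K,[uv[0],uv[1],1.]); return o,d/np.linalg.norm(d)
def onz(C,uv,z):
    o,d=ray(C,uv); return o+d*(z-o[2])/d[2]
def proj(C,p):
    K,R,o=C; q=K@(R.T@(np.array(p)-o)); return q[:2]/q[2]
def tri(rays):
    A=np.zeros((3,3));b=np.zeros(3)
    for o,d in rays:
        P=np.eye(3)-np.outer(d,d);A+=P;b+=P@o
    p=np.linalg.solve(A,b); return p,[float(np.linalg.norm((np.eye(3)-np.outer(d,d))@(p-o))) for o,d in rays]
def crop(img,x0,y0,x1,y1,k,name):
    cv2.imwrite("pics/"+name,cv2.resize(img[y0:y1,x0:x1],None,fx=k,fy=k,interpolation=cv2.INTER_CUBIC))
E
python3 - <<'E'
from h import *
t=cv2.imread("pics/top0.png");s=cv2.imread("pics/scene0.png")
a=np.hstack([cv2.resize(t[250:340,180:270],(400,400),interpolation=2),cv2.resize(t[250:340,300:390],(400,400),interpolation=2)])
cv2.imwrite("pics/ctop.png",a)
a=np.hstack([cv2.resize(s[290:370,345:425],(400,400),interpolation=2),cv2.resize(s[200:280,300:380],(400,400),interpolation=2)])
cv2.imwrite("pics/csc.png",a)
E
```

```text
(no output)
```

View pics/ctop.png

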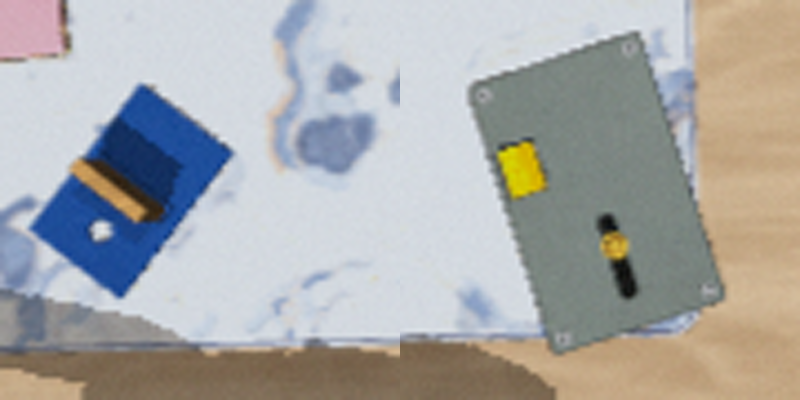

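View pics/csc.png

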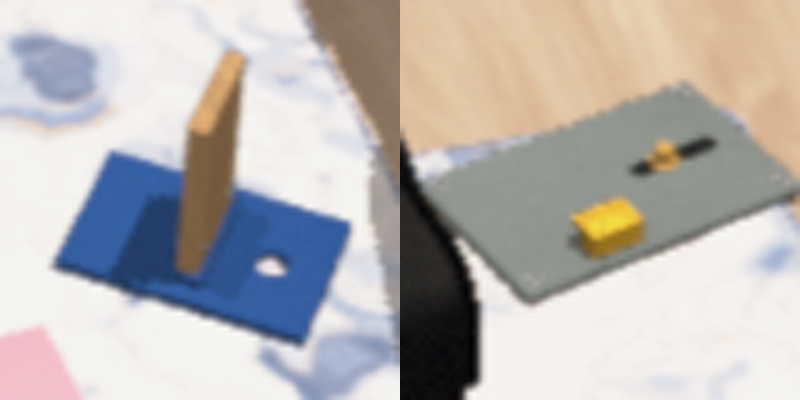

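```bash
cat > m0.py <<'E'
from h import *
C=cam("top");S=cam("scene")
t=cv2.imread("pics/top0.png");s=cv2.imread("pics/scene0.png")
def big(mask,off):
    cs,_=cv2.findContours(mask,cv2.RETR_EXTERNAL,cv2.CHAIN_APPROX_NONE);c=max(cs,key=cv2.contourArea)
    return c[:,0,:]+np.array(off)
def quad(c,C,z):
    P=np.array([onz(C,p,z)[:2] for p in c],np.float32); rc=cv2.minAreaRect(P); return rc,cv2.boxPoints(rc)
k=4
def up(img,x0,y0,x1,y1): return cv2.cvtColor(cv2.resize(img[y0:y1,x0:x1],None,fx=k,fy=k,interpolation=2),cv2.COLOR_BGR2HSV)
def px(c,x0,y0): return (c+.5)/k-.5+np.array([x0,y0])
# bookend
for nm,img,CC,b in(("top",t,C,(180,250,270,340)),("scene",s,S,(345,290,425,370))):
    h=up(img,*b); m=cv2.inRange(h,(100,150,40),(125,255,255))
    m=cv2.morphologyEx(m,cv2.MORPH_CLOSE,np.ones((9,9)))
    c=px(big(m,(0,0)).astype(float),b[0],b[1])
    print(nm,"bookend",quad(c,CC,5))
h=up(t,300,250,390,340);m=cv2.inRange(h,(40,10,60),(105,70,160));m=cv2.morphologyEx(m,cv2.MORPH_OPEN,np.ones((7,7)))
cv2.imwrite("pics/mb.png",m)
c=px(big(m,0).astype(float),300,250);c=cv2.convexHull(c.astype(np.float32))[:,0]
rc,bx=quad(c,C,7);print("base",rc,bx)
f=lambda u,v,x0,y0,q:((u)/q-.5+x0,(v)/q-.5+y0)
print("hole top",onz(C,f(101,231,180,250,400/90),5),"scene",onz(S,f(272,265,345,290,5),5))
print("stud",tri([ray(C,f(614-400,242,300,250,400/90)),ray(S,f(665-400,145,300,200,5))]))
print("uptop",tri([ray(C,f((75+150)/2,(160+217)/2,180,250,400/90)),ray(S,f((198+238)/2,(127+53)/2,345,290,5))]))
print([tri([ray(C,f(*a,180,250,400/90)),ray(S,f(*b,345,290,5))]) for a,b in(((75,163),(199,127)),((147,217),(236,55)))])
E
python3 m0.py
```

```text
top bookend (((499.492431640625, 362.2696228027344), (68.74957275390625, 108.84123992919922), 52.23878860473633), array([[435.419  , 368.41962],
       [521.4656 , 301.7683 ],
       [563.56586, 356.11963],
       [477.5193 , 422.77094]], dtype=float32))
scene bookend (((501.7451477050781, 363.471435546875), (69.55775451660156, 106.62139129638672), 51.95644760131836), array([[438.32788, 368.93488],
       [522.29675, 303.22833],
       [565.1624 , 358.008  ],
       [481.19354, 423.71454]], dtype=float32))
base ((491.7880859375, 3.170867919921875), (170.49362182617188, 111.40177917480469), 16.507041931152344) [[394.22827   32.354584]
 [425.88123  -74.45575 ]
 [589.3479   -26.012848]
 [557.69495   80.797485]]
hole top [476.12175959 380.59526687   5.        ] scene [478.05969588 381.45392834   5.        ]
stud (array([461.67725594,  -5.54166249,  19.70423189]), [0.5119826675443511, 0.5119826675444589])
uptop (array([500.22731723, 359.94064234,  93.38878635]), [0.33296034800589425, 0.33296034800600305])
[(array([515.41040776, 380.45990512,  96.30150821]), [0.067505464980608, 0.06750546498055261]), (array([484.4252828 , 340.59721482,  90.92261464]), [0.4309896675222474, 0.430989667522254])]
```

View pics/mb.png

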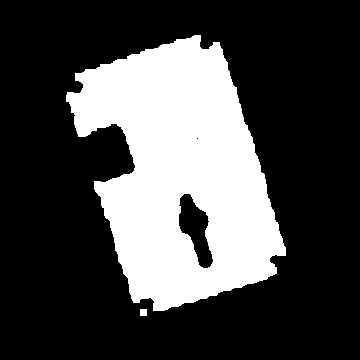

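```bash
cat >> h.py <<'E'
def go(p,yawdeg,tilt=None):
    s=r.sense();R=Rn.from_euler("xyz",s["tcp_rot"]);T=Rn.from_euler("xyz",[180,0,yawdeg],degrees=True)
    d=R.inv().apply(np.array(p)-s["eef_pos"])/10; v=(R.inv()*T).as_rotvec(degrees=True)
    e=s["eef_pos"]
    print("t",round(s["clock"],2),"pos",e.round(1),"rpy",np.degrees(s["tcp_rot"]).round(1),"F",s["contact_force"].round(1),"open",round(s["opening"],3))
    print("ROW",d.round(2).tolist(),v.round(1).tolist())
E
python3 -c "
from h import *
go([500.5,362.8,200],52.1)"
```

```text
t 0.15 pos [216.4 586.  230.7] rpy [-179.9   -0.   159.7] F [ 1.1  0.  -0.1] open 0.999
ROW [-34.38, -11.09, 3.08] [-0.0, 0.1, 107.6]
```

Call:
jog_arm([
  [[-34.4,-11.1,3.0,0,0,107.6,8.5],[-34.4,-11.1,3.0,0,0,107.6,8.5],[-34.4,-11.1,3.0,0,0,107.6,8.5],[-34.4,-11.1,3.0,0,0,107.6,8.5],[-34.4,-11.1,3.0,0,0,107.6,8.5]],
], newtons=60)

```text
clock: 0.78
eef_pos: [462.7, 392.4, 205.2]
tcp_rot: [-3.142, -0.0, 1.844]
contact_force: [-0.2, 1.5, -0.2]
opening: 0.995
```

```bash
python3 -c "
from h import *
go([500.5,362.8,200],52.1)"
```

```text
t 0.78 pos [462.7 392.4 205.2] rpy [-180.    -0.   105.7] F [-0.2  1.5 -0.2] open 0.995
ROW [-3.87, 2.83, 0.52] [-0.0, -0.0, 53.6]
```

Call:
jog_arm([
  [[-3.0,2.3,0.4,0,0,50,8.5],[-3.0,2.3,0.4,0,0,50,8.5],[-3.0,2.3,0.4,0,0,50,8.5],[-3.0,2.3,0.4,0,0,50,8.5],[-3.0,2.3,0.4,0,0,50,8.5]],
])

```text
clock: 1.4
eef_pos: [491.7, 371.2, 201.1]
tcp_rot: [-3.141, 0.001, 0.972]
contact_force: [-0.5, -0.2, -0.8]
opening: 0.997
```

Call:
jog_arm([
  [[0,0,0,0,0,0,8.5],[0,0,0,0,0,0,8.5]],
])

```text
clock: 1.65
eef_pos: [491.8, 371.4, 201.3]
tcp_rot: [-3.142, 0.0, 0.98]
contact_force: [0.8, 0.1, -1.0]
opening: 0.993
```

```bash
python3 -c "
from h import *
go([500.5,362.8,200],52.1)
cv2.imwrite('pics/w1.png',r.grab_frame('wrist')[:,:,::-1])"
```

```text
t 1.65 pos [491.8 371.4 201.3] rpy [-180.     0.    56.2] F [ 0.8  0.1 -1. ] open 0.993
ROW [-0.22, 1.2, 0.13] [-0.0, 0.0, 4.1]
```

View pics/w1.png

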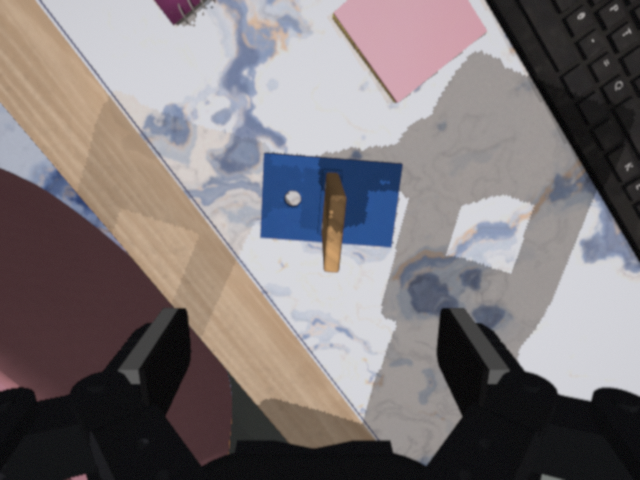

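```bash
cat > m1.py <<'E'
from h import *
import sys
def foot(name,C,z=5):
    im=cv2.cvtColor(cv2.imread(name),cv2.COLOR_BGR2HSV)
    m=cv2.inRange(im,(100,150,40),(125,255,255)); raw=m.copy()
    m=cv2.morphologyEx(m,cv2.MORPH_CLOSE,np.ones((15,15)))
    cs,_=cv2.findContours(m,cv2.RETR_EXTERNAL,cv2.CHAIN_APPROX_NONE);c=max(cs,key=cv2.contourArea)[:,0,:]
    P=np.array([onz(C,p,z)[:2] for p in c],np.float32); return cv2.minAreaRect(P),raw
if __name__=="__main__":
    C=cam("wrist"); rc,raw=foot("pics/w1.png",C); print(rc)
    print("hole",onz(C,(293,198),5))
    T=cam("top");S=cam("scene")
    im=cv2.cvtColor(cv2.imread("pics/w1.png"),cv2.COLOR_BGR2HSV)
    for z in(90,94,96): print(z,onz(C,(332,267),z), onz(C,(334.5,192),z))
    print(proj(C,[500.5,362.8,5]),proj(C,[500.5,362.8,96]))
E
python3 m1.py
```

```text
((501.4234313964844, 362.2559509277344), (68.401123046875, 108.12339782714844), 51.606224060058594)
hole [478.26763558 380.66909379   5.        ]
90 [487.34578313 343.10455565  90.        ] [515.28773203 383.1671181   90.        ]
94 [488.08227565 344.53977645  94.        ] [515.58519193 383.97286342  94.        ]
96 [488.45052191 345.25738686  96.        ] [515.73392188 384.37573608  96.        ]
[327.95050744 200.95160468] [332.83269691 234.53022318]
```

```bash
python3 -c "
from h import *
go([501,362.4,52],52)"
```

```text
t 1.7 pos [491.7 371.4 201.3] rpy [-180.     0.    56.1] F [ 0.5  0.2 -0.2] open 0.994
ROW [-0.23, 1.27, 14.93] [-0.0, 0.0, 4.1]
```

Call:
jog_arm([
  [[-0.2,1.3,3,0,0,4.1,8.5],[-0.2,1.3,7,0,0,4.1,8.5],[-0.2,1.3,11,0,0,4.1,8.5],[-0.2,1.3,14,0,0,4.1,8.5],[-0.2,1.3,14.9,0,0,4.1,8.5]],
])

```text
clock: 2.33
eef_pos: [500.4, 361.7, 50.6]
tcp_rot: [-3.141, 0.003, 0.907]
contact_force: [0.1, 0.3, -1.1]
opening: 0.997
```

```bash
python3 -c "
from h import *
go([501,362.4,52],52)
cv2.imwrite('pics/w2.png',r.grab_frame('wrist')[:,:,::-1])"
```

```text
t 2.33 pos [500.4 361.7  50.6] rpy [-180.     0.2   52. ] F [ 0.1  0.3 -1.1] open 0.997
ROW [0.09, 0.01, -0.14] [-0.0, 0.2, -0.0]
```

View pics/w2.png

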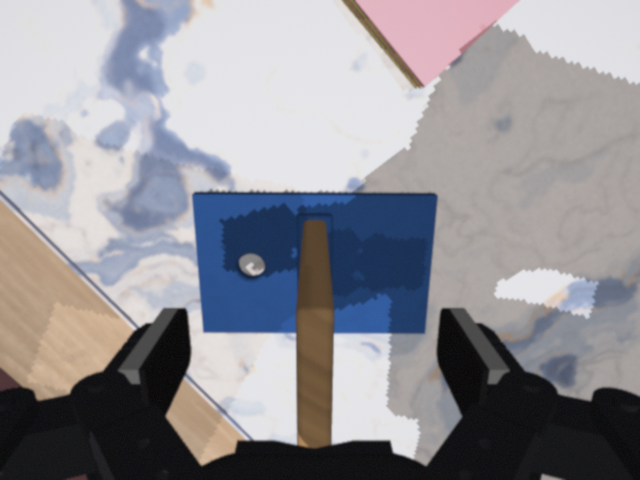

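The wrist picture shows the upright (about 315, 330) between the open fingers, the foot square to the jaws and the hole at (252, 264). Closing now.

Call:
jog_arm([
  [[0,0,0,0,0,0,0.6],[0,0,0,0,0,0,0.6],[0,0,0,0,0,0,0.6],[0,0,0,0,0,0,0.6],[0,0,0,0,0,0,0.6]],
], newtons=50)

```text
clock: 3.0
eef_pos: [501.6, 362.7, 53.0]
tcp_rot: [3.142, -0.001, 0.906]
contact_force: [-1.9, -0.2, 5.7]
opening: 0.112
```

Call:
jog_arm([
  [[0,0,0,0,0,0,0.6],[0,0,0,0,0,0,0.6],[0,0,0,0,0,0,0.6]],
])

```text
clock: 3.38
eef_pos: [501.6, 362.7, 53.0]
tcp_rot: [3.141, -0.001, 0.906]
contact_force: [-2.3, 0.4, 6.8]
opening: 0.113
```

```bash
python3 -c "
from h import *
go([501,362.4,52],52)
cv2.imwrite('pics/w3.png',r.grab_frame('wrist')[:,:,::-1])"
```

```text
t 3.38 pos [501.6 362.7  53. ] rpy [180.   -0.   51.9] F [-2.3  0.4  6.8] open 0.113
ROW [-0.06, -0.03, 0.1] [0.0, -0.0, -0.1]
```

View pics/w3.png

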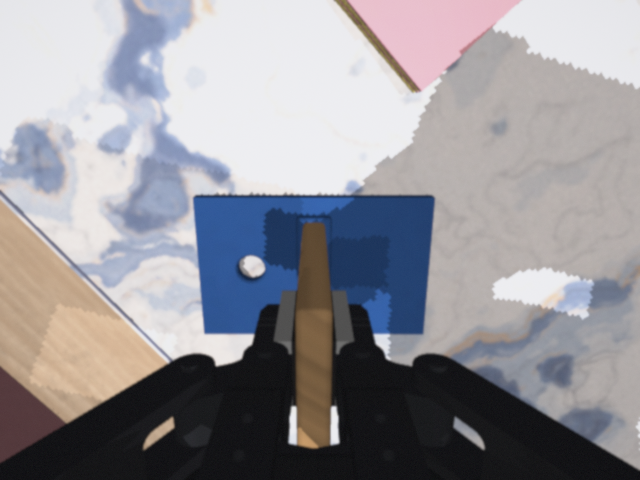

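```bash
cat >> h.py <<'E'
import json
def tcp_for(hole_tool, hole_world, yawdeg):
    T=Rn.from_euler("xyz",[180,0,yawdeg],degrees=True); return np.array(hole_world)-T.apply(hole_tool)
E
python3 -c "
from h import *
from m1 import foot
s=r.sense();C=cam('wrist',s);R=Rn.from_euler('xyz',s['tcp_rot'])
im=cv2.cvtColor(cv2.imread('pics/w3.png'),cv2.COLOR_BGR2HSV)[240:295,225:280]
m=cv2.bitwise_not(cv2.inRange(im,(100,120,30),(128,255,255)))
cs,_=cv2.findContours(m,0,1)
for c in cs:
  if cv2.contourArea(c)>100: print(cv2.minEnclosingCircle(c),cv2.boundingRect(c),cv2.fitEllipse(c))
h=onz(C,(252,266.5),5.5);print(h,R.inv().apply(h-s['eef_pos']))
print(R.inv().apply(np.array([501,362.4,0])-s['eef_pos']),foot('pics/w3.png',C)[0])
for p in((195,197),(433,197),(205,333),(423,333)):
  print((R.inv().apply(onz(C,p,6)-s['eef_pos'])).round(1))
"
```

```text
((27.0, 25.5), 14.115694046020508) (13, 14, 28, 25) ((26.65785026550293, 26.06940460205078), (22.67670440673828, 27.202539443969727), 109.34496307373047)
[478.51525829 380.70555126   5.5       ] [ -0.08422952 -29.32118025  47.51118092]
[-0.62654564 -0.33261505 53.01352563] ((501.14886474609375, 361.99951171875), (70.06015014648438, 109.31791687011719), 51.7618408203125)
[ 34.  -53.7  47. ]
[34.  54.5 47. ]
[-35.8 -54.4  47. ]
[-35.8  55.3  47. ]
```

```bash
python3 -c "
from h import *
go([501.6,362.7,125],52)
print(tcp_for([-.5,-29.5,53],[461.7,-5.6,50],71.5))"
```

```text
t 3.42 pos [501.6 362.7  53. ] rpy [180.   -0.   51.9] F [-1.3 -0.5  5.8] open 0.111
ROW [0.0, -0.0, -7.2] [0.0, -0.0, -0.1]
[489.83420016 -14.48632554 103.        ]
```

Call:
jog_arm([
  [[0,0,-1,0,0,0,0.6],[0,0,-3,0,0,0,0.6],[0,0,-5,0,0,0,0.6],[0,0,-7,0,0,0,0.6],[0,0,-7,0,0,0,0.6]],
])

```text
clock: 4.05
eef_pos: [502.7, 363.3, 125.0]
tcp_rot: [3.14, -0.004, 0.906]
contact_force: [0.2, 0.9, -4.3]
opening: 0.114
```

```bash
python3 -c "
from h import *
go([490,22.5,120],71.5)
cv2.imwrite('pics/w4.png',r.grab_frame('wrist')[:,:,::-1])"
```

```text
t 4.05 pos [502.7 363.3 125. ] rpy [179.9  -0.2  51.9] F [ 0.2  0.9 -4.3] open 0.114
ROW [-27.61, 20.03, 0.41] [0.1, -0.2, -19.6]
```

View pics/w4.png

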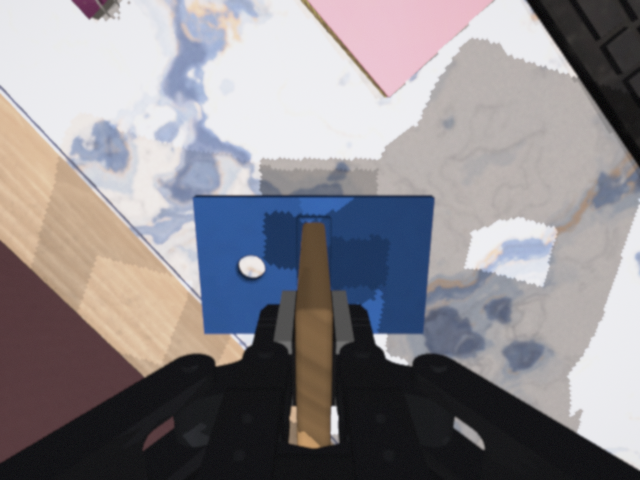

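```bash
python3 -c "
from h import *
go([490,-80,123],71.5)"
```

```text
t 4.1 pos [502.  362.8 123.7] rpy [ 1.80e+02 -1.00e-01  5.19e+01] F [-0.7 -0.3 -3.6] open 0.109
ROW [-35.59, 26.37, 0.01] [0.1, -0.1, -19.6]
```

Call:
jog_arm([
  [[-2.5,1.9,0,0,0,-2,0.6],[-6,4.4,0,0,0,-5,0.6],[-10,7.4,0,0,0,-9,0.6],[-14,10.4,0,0,0,-13,0.6],[-18,13.3,0,0,0,-17,0.6]],
])

```text
clock: 4.72
eef_pos: [494.4, 137.1, 121.8]
tcp_rot: [-3.141, 0.001, 1.205]
contact_force: [0.9, 0.2, -4.4]
opening: 0.115
```

```bash
python3 -c "
from h import *
go([490,-80,123],71.5)"
```

```text
t 4.72 pos [494.4 137.1 121.8] rpy [-180.     0.    69.1] F [ 0.9  0.2 -4.4] open 0.115
ROW [-20.44, 7.35, -0.11] [-0.0, 0.0, -2.4]
```

Call:
jog_arm([
  [[-4.5,1.6,0,0,0,-2,0.6],[-9,3.2,0,0,0,-2.4,0.6],[-13.5,4.9,0,0,0,-2.4,0.6],[-18,6.5,0,0,0,-2.4,0.6],[-20.4,7.3,0,0,0,-2.4,0.6]],
])

```text
clock: 5.35
eef_pos: [489.0, -79.9, 121.8]
tcp_rot: [-3.141, 0.0, 1.243]
contact_force: [0.3, 0.2, -3.6]
opening: 0.11
```

Call:
jog_arm([
  [[0,0,0,0,0,0,0.6],[0,0,0,0,0,0,0.6]],
])

```text
clock: 5.6
eef_pos: [489.4, -77.4, 122.0]
tcp_rot: [-3.141, -0.0, 1.244]
contact_force: [0.3, 0.8, -3.8]
opening: 0.112
```

```bash
python3 -c "
from h import *
go([490,-80,123],71.5)
cv2.imwrite('pics/w5.png',r.grab_frame('wrist')[:,:,::-1])"
```

```text
t 5.6 pos [489.4 -77.4 122. ] rpy [-179.9   -0.    71.3] F [ 0.3  0.8 -3.8] open 0.112
ROW [-0.23, 0.14, -0.1] [-0.1, -0.0, -0.2]
```

View pics/w5.png

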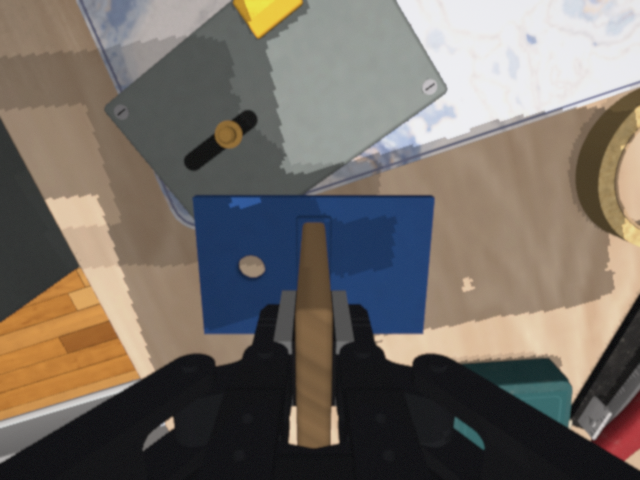

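```bash
python3 -c "
from h import *
C=cam('wrist');im=cv2.imread('pics/w5.png')
crop(im,170,90,290,190,6,'cst.png')
h=cv2.cvtColor(im,cv2.COLOR_BGR2HSV)[105:160,200:260]
m=cv2.inRange(h,(10,120,80),(30,255,255));cs,_=cv2.findContours(m,0,1);c=max(cs,key=cv2.contourArea);print(cv2.fitEllipse(c),cv2.boundingRect(c))
print(onz(C,(229.5,133),18))
base=[]
for p in((107,107),(446,91)):print(onz(C,p,8))
"
```

```text
((28.0504150390625, 28.988208770751953), (26.477794647216797, 27.001209259033203), 46.22177505493164) (14, 16, 29, 27)
[463.49358766  -6.7636176   18.        ]
[399.79745099  29.4964198    8.        ]
[587.66450732 -24.66499464   8.        ]
```

View pics/cst.png

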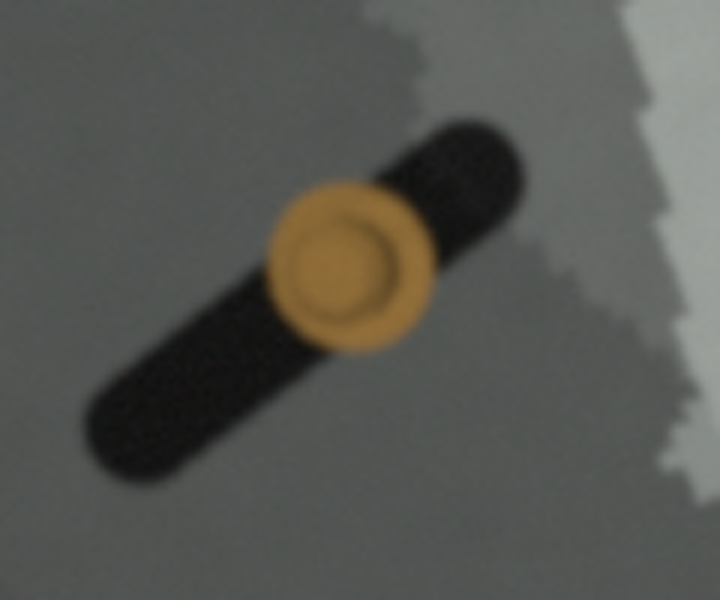

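```bash
python3 -c "
from h import *
C=cam('wrist')
print(onz(C,(226.8,134.0),18),onz(C,(228.4,134.0),8),onz(C,(220.2,139.7),8))
S=r.sense();print(S['eef_pos'])
print(proj(C,[461.7,-5.6,18]))
print(tri([ray(C,(226.8,134)),ray(cam('top'),((614-400)/(400/90)-.5+300,242/(400/90)-.5+250)),ray(cam('scene'),(265/5-.5+300,145/5-.5+200))]))
for z in (18,12): print(tcp_for([-.3,-29.4,53],[462.3,-6.5,z+25],71.5))
"
```

```text
[461.83782993  -6.7881066   18.        ] [460.61493153  -7.1510262    8.        ] [454.78309207  -8.65842024   8.        ]
[489.55213159 -77.1265859  122.08129733]
[225.78236464 132.042576  ]
(array([461.7287371 ,  -6.18727757,  19.07914004]), [0.6801099514927413, 0.6072666565994855, 0.7723767617955408])
[490.27590686 -15.5442598   96.        ]
[490.27590686 -15.5442598   90.        ]
```

```bash
python3 -c "
from h import *
go([489.6,-15.4,88],71.5)"
```

```text
t 5.65 pos [489.6 -77.1 122.1] rpy [-180.    -0.    71.3] F [ 0.4  0.1 -3.3] open 0.11
ROW [5.85, -1.97, 3.41] [-0.0, -0.0, -0.2]
```

Call:
jog_arm([
  [[2,-0.7,0.5,0,0,-0.2,0.6],[4.5,-1.5,1.5,0,0,-0.2,0.6],[5.85,-1.97,2.8,0,0,-0.2,0.6],[5.85,-1.97,3.4,0,0,-0.2,0.6],[5.85,-1.97,3.4,0,0,-0.2,0.6]],
])

```text
clock: 6.28
eef_pos: [489.5, -16.2, 87.9]
tcp_rot: [-3.14, 0.001, 1.249]
contact_force: [-0.8, -0.5, -3.3]
opening: 0.11
```

Call:
jog_arm([
  [[0,0,0,0,0,0,0.6]],
])

```text
clock: 6.4
eef_pos: [490.2, -16.6, 88.6]
tcp_rot: [3.141, 0.0, 1.248]
contact_force: [0.2, -0.2, -3.6]
opening: 0.111
```

```bash
python3 -c "
from h import *
go([489.6,-15.4,88],71.5)
cv2.imwrite('pics/w6.png',r.grab_frame('wrist')[:,:,::-1]);s=r.grab_frame('scene')[:,:,::-1]
crop(s,290,170,390,290,4,'s6.png')"
```

```text
t 6.4 pos [490.2 -16.6  88.6] rpy [180.    0.   71.5] F [ 0.2 -0.2 -3.6] open 0.111
ROW [0.1, -0.09, 0.06] [0.0, 0.0, -0.0]
```

View pics/w6.png

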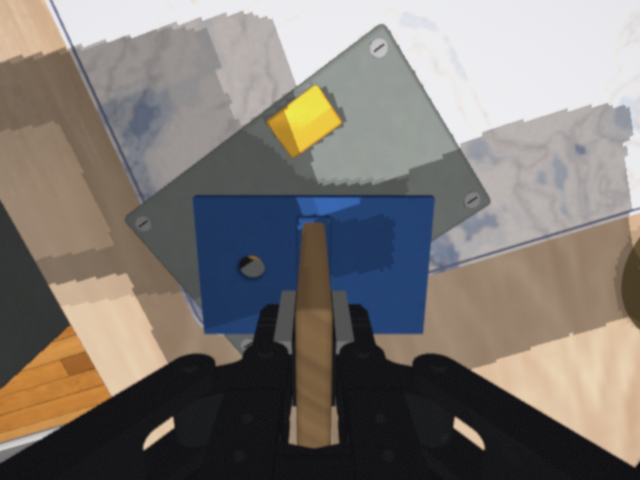

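View pics/s6.png

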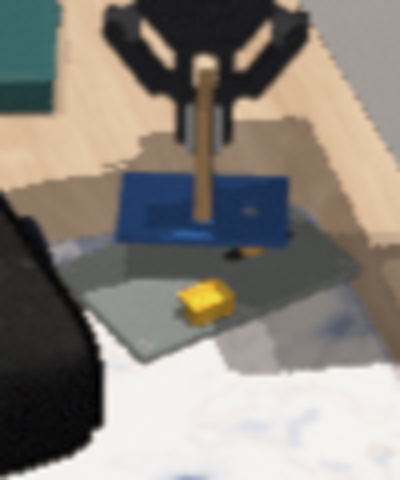

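```bash
python3 -c "
from h import *
C=cam('wrist');im=cv2.imread('pics/w6.png')
crop(im,220,240,290,295,8,'ch6.png')
print(onz(C,(252,266.5),18),onz(C,(252,266.5),8),onz(C,(252,266.5),41),proj(C,[461.7,-6.3,18]),proj(C,[461.7,-6.3,8]))
o=[461.7,-6.3]
for z in(36,42):print(z,proj(C,[461.7,-6.3,z]))
"
```

```text
[456.3012944  -15.18096196  18.        ] [453.58287305 -18.4766492    8.        ] [462.55366349  -7.60088131  41.        ] [255.51891585 248.71113456] [257.83758004 242.7132031 ]
36 [250.81233759 260.8861334 ]
42 [249.06691906 265.40119029]
```

View pics/ch6.png

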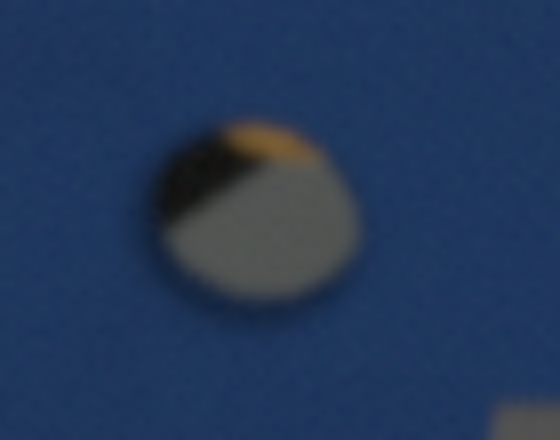

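Call:
jog_arm([
  [[0.1,-0.09,0.5,0,0,0,0.6],[0.1,-0.09,1.0,0,0,0,0.6],[0.1,-0.09,1.3,0,0,0,0.6],[0.1,-0.09,1.3,0,0,0,0.6]],
])

```text
clock: 7.0
eef_pos: [489.1, -14.9, 75.1]
tcp_rot: [-3.141, 0.0, 1.248]
contact_force: [-0.6, 0.2, -3.2]
opening: 0.107
```

```bash
python3 -c "
from h import *
go([489.6,-15.4,75],71.5)
C=cam('wrist')
im=r.grab_frame('wrist')[:,:,::-1];cv2.imwrite('pics/w7.png',im)
crop(im,220,240,290,295,8,'ch7.png')
print(onz(C,(252,266.5),28),proj(C,[461.7,-6.3,18]),proj(C,[461.7,-6.3,8]))"
```

```text
t 7.0 pos [489.1 -14.9  75.1] rpy [-180.     0.    71.5] F [-0.6  0.2 -3.2] open 0.107
ROW [-0.03, 0.06, 0.01] [-0.0, 0.0, 0.0]
[461.53121448  -5.67096048  28.        ] [255.50740706 260.08763138] [257.98449339 253.25702169]
```

View pics/ch7.png

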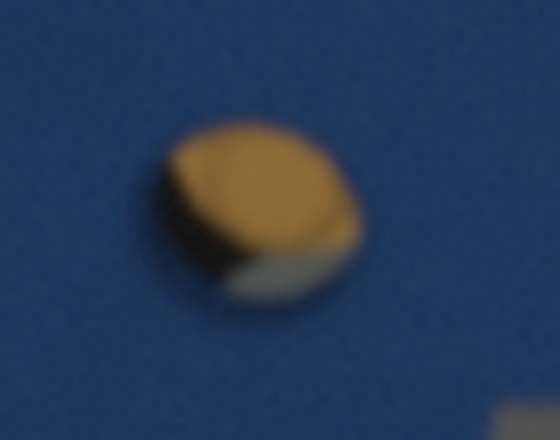

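```bash
python3 -c "
import cv2,numpy as np
im=cv2.imread('pics/w7.png')[250:282,236:272].astype(float)
im=np.clip((im-60)*2.2,0,255).astype(np.uint8)
cv2.imwrite('pics/ch7b.png',cv2.resize(im,None,fx=20,fy=18.0,interpolation=2))"
```

```text
(no output)
```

View pics/ch7b.png

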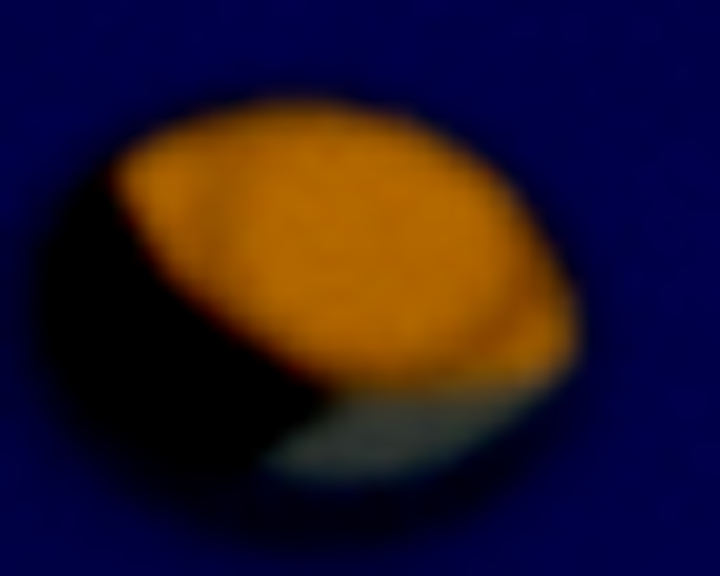

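Call:
jog_arm([
  [[-0.13,-0.03,0,0,0,0,0.6],[-0.13,-0.03,0.15,0,0,0,0.6],[-0.13,-0.03,0.3,0,0,0,0.6],[-0.13,-0.03,0.3,0,0,0,0.6]],
])

```text
clock: 7.55
eef_pos: [488.6, -16.0, 72.3]
tcp_rot: [-3.141, 0.0, 1.248]
contact_force: [-0.0, -0.2, -3.4]
opening: 0.112
```

```bash
python3 -c "
from h import *
go([489.6,-15.4,75],71.5)
C=cam('wrist')
im=r.grab_frame('wrist')[:,:,::-1];cv2.imwrite('pics/w8.png',im)
im=im[250:282,236:272].astype(float)
im=np.clip((im-40)*1.8,0,255).astype(np.uint8)
cv2.imwrite('pics/ch8.png',cv2.resize(im,None,fx=20,fy=18.0,interpolation=2))
"
```

```text
t 7.55 pos [488.6 -16.   72.3] rpy [-180.     0.    71.5] F [-0.  -0.2 -3.4] open 0.112
ROW [0.09, 0.08, -0.27] [-0.0, 0.0, 0.0]
```

View pics/ch8.png

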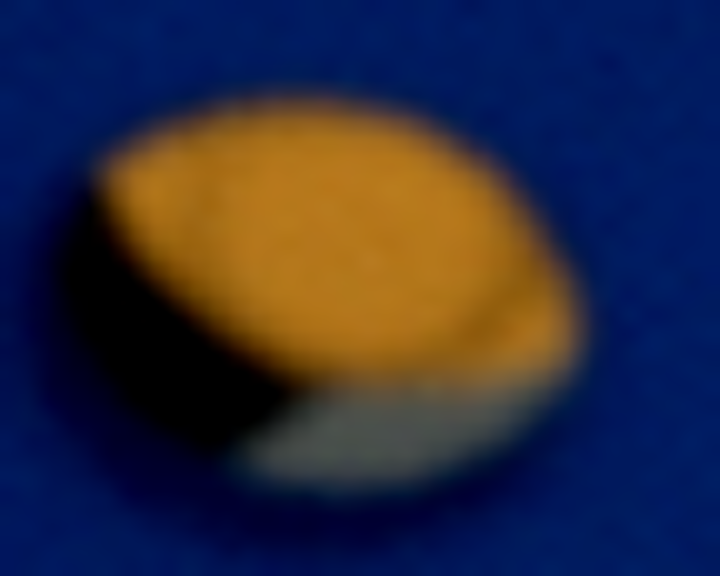

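```bash
python3 -c "
from h import *
s=r.sense();C=cam('wrist',s);R=Rn.from_euler('xyz',s['tcp_rot'])
for p in([-.1,-29.3,47],[-.1,-29.3,53],[-.1,-29.3,54]):
  w=R.apply(p)+s['eef_pos'];print(w,proj(C,w))
print(proj(C,[460.6,-7.1,18]),proj(C,[461.7,-6.3,18]),proj(C,[460.6,-7.1,8.5]))
"
```

```text
[460.81653886  -6.81243483  25.37238099] [251.46405553 266.76907284]
[460.81562602  -6.81236142  19.37238106] [253.14829917 262.22536074]
[460.81547388  -6.81234918  18.37238107] [253.42010563 261.49208778]
[253.32072766 261.86518768] [254.82515199 259.77050588] [255.78683005 255.21452137]
```

Call:
jog_arm([
  [[0,0,0.1,0,0,0,0.6],[0,0,0.2,0,0,0,0.6],[0,0,0.3,0,0,0,0.6],[0,0,0.3,0,0,0,0.6]],
])

```text
clock: 8.1
eef_pos: [488.6, -16.0, 69.3]
tcp_rot: [-3.141, 0.0, 1.248]
contact_force: [-0.1, -0.2, -3.9]
opening: 0.107
```

Call:
jog_arm([
  [[0,0,0.1,0,0,0,0.6],[0,0,0.2,0,0,0,0.6],[0,0,0.3,0,0,0,0.6],[0,0,0.3,0,0,0,0.6]],
])

```text
clock: 8.6
eef_pos: [488.6, -16.0, 66.3]
tcp_rot: [-3.141, 0.0, 1.248]
contact_force: [0.3, -0.5, -3.8]
opening: 0.109
```

```bash
python3 -c "
from h import *
go([489.6,-15.4,75],71.5)
im=r.grab_frame('wrist')[:,:,::-1];cv2.imwrite('pics/w9.png',im)
im=im[240:290,226:282].astype(float)
im=np.clip((im-40)*1.8,0,255).astype(np.uint8)
cv2.imwrite('pics/ch9.png',cv2.resize(im,None,fx=12,fy=12,interpolation=2))
"
```

```text
t 8.6 pos [488.6 -16.   66.3] rpy [-180.     0.    71.5] F [ 0.3 -0.5 -3.8] open 0.109
ROW [0.09, 0.07, -0.87] [-0.0, 0.0, 0.0]
```

View pics/ch9.png

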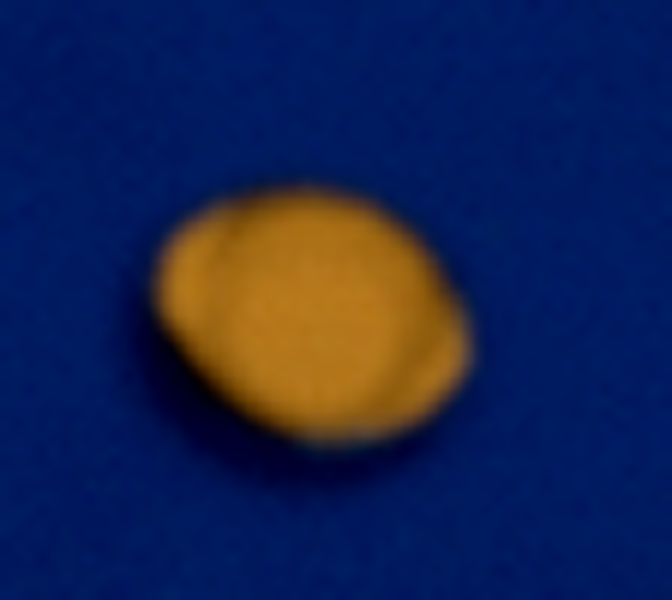

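The stud now stands inside the hole (crop centre about (310, 320)), with no side force. I'll carry on down.

Call:
jog_arm([
  [[0,0,0.15,0,0,0,0.6],[0,0,0.3,0,0,0,0.6],[0,0,0.4,0,0,0,0.6],[0,0,0.4,0,0,0,0.6]],
])

```text
clock: 9.15
eef_pos: [488.6, -16.0, 62.3]
tcp_rot: [-3.141, 0.0, 1.248]
contact_force: [-1.1, -1.0, -3.4]
opening: 0.11
```

Call:
jog_arm([
  [[0,0,0.05,0,0,0,0.6],[0,0,0.1,0,0,0,0.6],[0,0,0.1,0,0,0,0.6]],
])

```text
clock: 9.52
eef_pos: [488.7, -16.0, 61.4]
tcp_rot: [-3.142, 0.0, 1.248]
contact_force: [-0.7, -0.2, -4.1]
opening: 0.114
```

Call:
jog_arm([
  [[0,0,0.04,0,0,0,0.6],[0,0,0.08,0,0,0,0.6],[0,0,0.08,0,0,0,0.6]],
])

```text
clock: 9.9
eef_pos: [488.7, -16.0, 61.0]
tcp_rot: [-3.142, 0.0, 1.248]
contact_force: [-3.3, -0.5, 5.6]
opening: 0.105
```

Call:
jog_arm([
  [[0,0,0.03,0,0,0,0.6],[0,0,0.06,0,0,0,0.6],[0,0,0.06,0,0,0,0.6]],
])

```text
clock: 10.28
eef_pos: [488.7, -16.0, 61.0]
tcp_rot: [3.141, 0.0, 1.248]
contact_force: [-6.0, -0.3, 15.2]
opening: 0.112
```

```bash
cat > arc.py <<'E'
from h import *
import sys
st=np.array([460.7,-6.9]); s=r.sense()
R=Rn.from_euler("xyz",s["tcp_rot"]);e=s["eef_pos"]
print(e.round(1),np.degrees(s["tcp_rot"]).round(1),s["contact_force"].round(1),s["wrist_torque"].round(2))
for f in map(float,sys.argv[1:]):
    c=Rn.from_euler("z",f,degrees=True); v=np.array([*(e[:2]-st),0])
    print(f,(R.inv().apply(c.apply(v)-v)/10).round(3),-f)
E
python3 arc.py 4 8 12 16 20
```

```text
[488.7 -16.   61. ] [180.    0.   71.5] [-6.  -0.3 15.2] [0.05 0.81 0.  ]
4.0 [ 0.205 -0.009 -0.   ] -4.0
8.0 [ 0.41  -0.031 -0.   ] -8.0
12.0 [ 0.612 -0.068 -0.   ] -12.0
16.0 [ 0.811 -0.12  -0.   ] -16.0
20.0 [ 1.006 -0.184 -0.   ] -20.0
```

Call:
jog_arm([
  [[0,0,-0.05,0,0,0,0.6],[0.1,0,-0.07,0,0,-2,0.6],[0.205,-0.009,-0.07,0,0,-4,0.6],[0.31,-0.02,-0.07,0,0,-6,0.6],[0.41,-0.031,-0.07,0,0,-8,0.6]],
])

```text
clock: 10.9
eef_pos: [490.5, -12.0, 61.0]
tcp_rot: [3.14, -0.0, 1.39]
contact_force: [0.9, -3.1, 1.8]
opening: 0.109
```

```bash
python3 arc.py 4 8 12 16
```

```text
[490.5 -12.   61. ] [179.9  -0.   79.7] [ 0.9 -3.1  1.8] [-0.2  -0.1  -0.06]
4.0 [ 0.211 -0.009  0.   ] -4.0
8.0 [ 0.42  -0.034  0.   ] -8.0
12.0 [ 0.627 -0.072 -0.   ] -12.0
16.0 [ 0.831 -0.125 -0.   ] -16.0
```

Call:
jog_arm([
  [[0.105,0,0,0,0,-2,0.6],[0.315,-0.02,0,0,0,-6,0.6],[0.525,-0.05,0,0,0,-10,0.6],[0.73,-0.097,0,0,0,-14,0.6],[0.83,-0.125,0,0,0,-16,0.6]],
])

```text
clock: 11.52
eef_pos: [490.7, -3.5, 61.0]
tcp_rot: [3.14, 0.0, 1.669]
contact_force: [3.1, -1.7, 8.0]
opening: 0.11
```

```bash
python3 arc.py 4 8 10 12;python3 -c "
from h import *
im=r.grab_frame('wrist')[:,:,::-1];cv2.imwrite('pics/w10.png',im)"
```

```text
[490.7  -3.5  61. ] [179.9   0.   95.6] [ 3.1 -1.7  8. ] [-0.25 -0.47 -0.18]
4.0 [ 0.21 -0.01 -0.  ] -4.0
8.0 [ 0.42  -0.035 -0.   ] -8.0
10.0 [ 0.523 -0.053 -0.   ] -10.0
12.0 [ 0.626 -0.075 -0.   ] -12.0
```

View pics/w10.png

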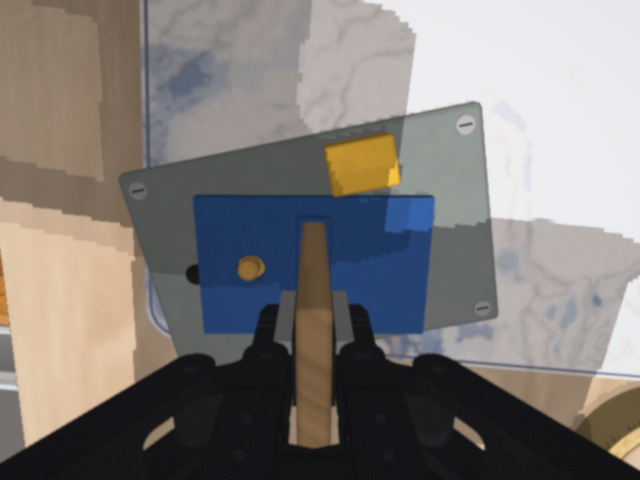

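```bash
python3 -c "
from h import *
C=cam('wrist')
P=[onz(C,p,8) for p in((122,176),(479,102),(497,316))];print(P)
d=P[1]-P[0];print(np.degrees(np.arctan2(d[1],d[0])),np.linalg.norm(d));d=P[1]-P[2];print(np.degrees(np.arctan2(-d[0],d[1])),np.linalg.norm(d))
"
```

```text
[array([399.08852413,  30.04433472,   8.        ]), array([556.28365174,  78.667228  ,   8.        ]), array([587.93096983, -23.64580879,   8.        ])]
17.187650066623867 164.54328881493277
17.187807232547826 107.0957993564952
```

Call:
jog_arm([
  [[0.105,0,-0.02,0,0,-2,0.6],[0.21,-0.01,-0.03,0,0,-4,0.6],[0.315,-0.02,-0.03,0,0,-6,0.6],[0.42,-0.035,-0.03,0,0,-8,0.6],[0.42,-0.035,-0.03,0,0,-8,0.6]],
])

```text
clock: 12.2
eef_pos: [489.1, 0.6, 61.0]
tcp_rot: [-3.141, -0.0, 1.808]
contact_force: [2.2, -1.0, 2.3]
opening: 0.113
```

```bash
python3 arc.py 1 2 3 4
```

```text
[489.1   0.6  61. ] [-180.    -0.   103.6] [ 2.2 -1.   2.3] [-0.13 -0.45  0.07]
1.0 [ 0.051 -0.002  0.   ] -1.0
2.0 [ 0.102 -0.004  0.   ] -2.0
3.0 [ 0.154 -0.007  0.   ] -3.0
4.0 [ 0.205 -0.011  0.   ] -4.0
```

Call:
jog_arm([
  [[0.025,0,0,0,0,-0.5,0.6],[0.05,-0.002,0,0,0,-1,0.6],[0.1,-0.004,0,0,0,-2,0.6],[0.125,-0.005,0,0,0,-2.5,0.6],[0.125,-0.005,0,0,0,-2.5,0.6]],
])

```text
clock: 12.82
eef_pos: [488.8, 1.8, 61.0]
tcp_rot: [-3.141, -0.0, 1.851]
contact_force: [1.2, -0.8, 1.9]
opening: 0.111
```

```bash
python3 arc.py 1 2;python3 -c "
from h import *
im=r.grab_frame('wrist')[:,:,::-1];cv2.imwrite('pics/w11.png',im)"
```

```text
[488.8   1.8  61. ] [-180.   -0.  106.] [ 1.2 -0.8  1.9] [-0.15 -0.36 -0.01]
1.0 [ 0.051 -0.001  0.   ] -1.0
2.0 [ 0.103 -0.004  0.   ] -2.0
```

View pics/w11.png

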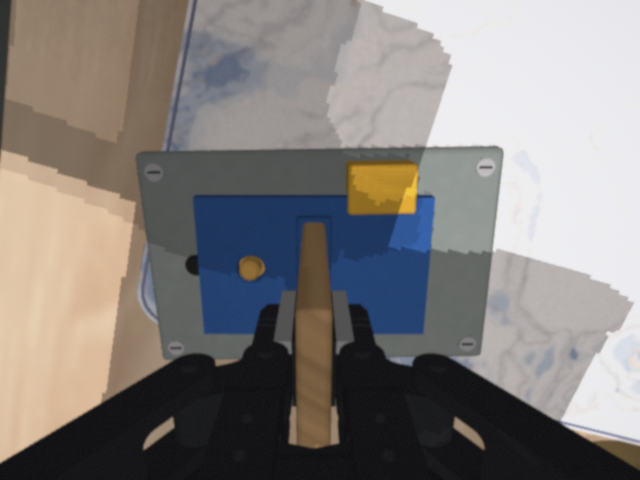

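Call:
jog_arm([
  [[0.025,0,0,0,0,-0.5,0.6],[0.05,0,0,0,0,-1,0.6],[0.05,0,0,0,0,-1,0.6],[0.05,0,0,0,0,-1,0.6]],
])

```text
clock: 13.38
eef_pos: [488.6, 2.2, 61.0]
tcp_rot: [-3.141, -0.0, 1.868]
contact_force: [2.5, -2.0, 0.7]
opening: 0.114
```

```bash
python3 arc.py 1;
```

```text
[488.6   2.2  61. ] [-180.   -0.  107.] [ 2.5 -2.   0.7] [-0.07 -0.34 -0.01]
1.0 [ 0.051 -0.001  0.   ] -1.0
```

Call:
jog_arm([
  [[0.02,0,0,0,0,0,0.6],[0.05,0,0,0,0,0,0.6],[0.05,0,0,0,0,0,0.6]],
])

```text
clock: 13.75
eef_pos: [488.4, 2.6, 61.0]
tcp_rot: [-3.141, -0.0, 1.868]
contact_force: [0.7, -2.3, 1.4]
opening: 0.11
```

```bash
python3 arc.py 1;
```

```text
[488.4   2.6  61. ] [-180.   -0.  107.] [ 0.7 -2.3  1.4] [-0.35 -0.29 -0.04]
1.0 [ 0.051 -0.002  0.   ] -1.0
```

Call:
jog_arm([
  [[0.02,0,0,0,0,0,0.6],[0.05,0,0,0,0,0,0.6],[0.05,0,0,0,0,0,0.6]],
])

```text
clock: 14.12
eef_pos: [488.2, 3.1, 61.0]
tcp_rot: [-3.141, -0.0, 1.868]
contact_force: [-0.9, -3.2, 3.3]
opening: 0.11
```

```bash
python3 arc.py 1;
```

```text
[488.2   3.1  61. ] [-180.   -0.  107.] [-0.9 -3.2  3.3] [-0.52 -0.04  0.  ]
1.0 [ 0.051 -0.003  0.   ] -1.0
```

Call:
jog_arm([
  [[0.02,0,0,0,0,0,0.6],[0.05,0,0,0,0,0,0.6],[0.05,0,0,0,0,0,0.6]],
])

```text
clock: 14.5
eef_pos: [488.1, 3.4, 61.0]
tcp_rot: [-3.141, 0.0, 1.868]
contact_force: [0.3, -4.3, 5.0]
opening: 0.112
```

```bash
python3 arc.py 1;python3 -c "
from h import *
im=r.grab_frame('wrist')[:,:,::-1];cv2.imwrite('pics/w12.png',im);crop(im,130,130,510,370,2,'w12c.png')"
```

```text
[488.1   3.4  61. ] [-180.    0.  107.] [ 0.3 -4.3  5. ] [-0.87  0.   -0.07]
1.0 [ 0.051 -0.004 -0.   ] -1.0
```

View pics/w12c.png

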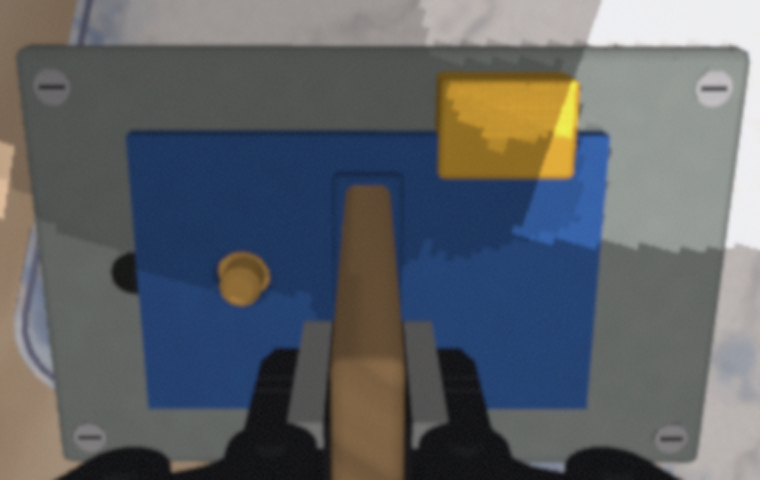

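```bash
python3 -c "
from h import *
C=cam('wrist')
yb=np.radians(16.9);ey=np.array([-np.sin(yb),np.cos(yb),0]);ex=np.array([np.cos(yb),np.sin(yb),0])
im=cv2.imread('pics/w12.png').astype(int)
for u in(220,240,260,280,300):
  col=im[:,u].astype(int); b=col[:,0]-col[:,2]
  print(u,[ (v,tuple(col[v])) for v in range(190,200)] if u==240 else '')
  g=np.abs(np.diff(col.sum(1)));print('plate edge',145+np.argmax(g[145:165]),'foot',188+np.argmax(np.diff(b)[188:202]))
for u in (240,280): print(onz(C,(u,152.5),8)@ey-onz(C,(u,195.5),14)@ey)
a=[onz(C,p,8)@ey for p in((300,152.5),(300,360))];print(a)
"
```

```text
220 
plate edge 152 foot 195
240 [(190, (np.int64(83), np.int64(86), np.int64(83))), (191, (np.int64(82), np.int64(85), np.int64(83))), (192, (np.int64(83), np.int64(85), np.int64(82))), (193, (np.int64(82), np.int64(83), np.int64(80))), (194, (np.int64(77), np.int64(72), np.int64(67))), (195, (np.int64(72), np.int64(56), np.int64(47))), (196, (np.int64(73), np.int64(47), np.int64(31))), (197, (np.int64(79), np.int64(47), np.int64(27))), (198, (np.int64(89), np.int64(52), np.int64(30))), (199, (np.int64(93), np.int64(55), np.int64(31)))]
plate edge 152 foot 195
260 
plate edge 152 foot 194
280 
plate edge 152 foot 195
300 
plate edge 152 foot 195
18.643219476988975
18.64449176763908
[np.float64(-85.64725986224232), np.float64(-194.59684439504537)]
```

Call:
jog_arm([
  [[0.03,0,-0.02,0,0,0,0.6],[0.06,0,-0.02,0,0,0,0.6],[0.06,0,-0.02,0,0,0,0.6]],
])

```text
clock: 14.92
eef_pos: [488.1, 3.7, 61.2]
tcp_rot: [-3.141, 0.001, 1.868]
contact_force: [-0.2, -8.2, 2.3]
opening: 0.109
```

```bash
python3 arc.py 1;
```

```text
[488.1   3.7  61.2] [-180.    0.  107.] [-0.2 -8.2  2.3] [-1.52 -0.13 -0.13]
1.0 [ 0.051 -0.004 -0.   ] -1.0
```

Call:
jog_arm([
  [[0.03,0,0,0,0,0,0.6],[0.06,0,0,0,0,0,0.6],[0.06,0,0,0,0,0,0.6]],
])

```text
clock: 15.3
eef_pos: [488.0, 3.9, 61.2]
tcp_rot: [-3.141, 0.001, 1.868]
contact_force: [-0.3, -10.5, 3.0]
opening: 0.11
```

```bash
python3 arc.py 1;
```

```text
[488.    3.9  61.2] [-1.80e+02  1.00e-01  1.07e+02] [ -0.3 -10.5   3. ] [-2.04 -0.15 -0.12]
1.0 [ 0.051 -0.004 -0.   ] -1.0
```

Call:
jog_arm([
  [[0.0,0,0,0,0,-0.5,0.6],[0.0,0,0,0,0,-1,0.6],[0.0,0,0,0,0,-1,0.6]],
])

```text
clock: 15.68
eef_pos: [488.4, 3.9, 61.3]
tcp_rot: [3.141, 0.001, 1.885]
contact_force: [1.2, -10.9, 3.9]
opening: 0.109
```

```bash
python3 arc.py 1;python3 -c "
from h import *
im=r.grab_frame('wrist')[:,:,::-1];cv2.imwrite('pics/w13.png',im);crop(im,130,130,510,370,2,'w13c.png')"
```

```text
[488.4   3.9  61.3] [1.80e+02 1.00e-01 1.08e+02] [  1.2 -10.9   3.9] [-2.21 -0.33 -0.37]
1.0 [ 0.052 -0.003 -0.   ] -1.0
```

View pics/w13c.png

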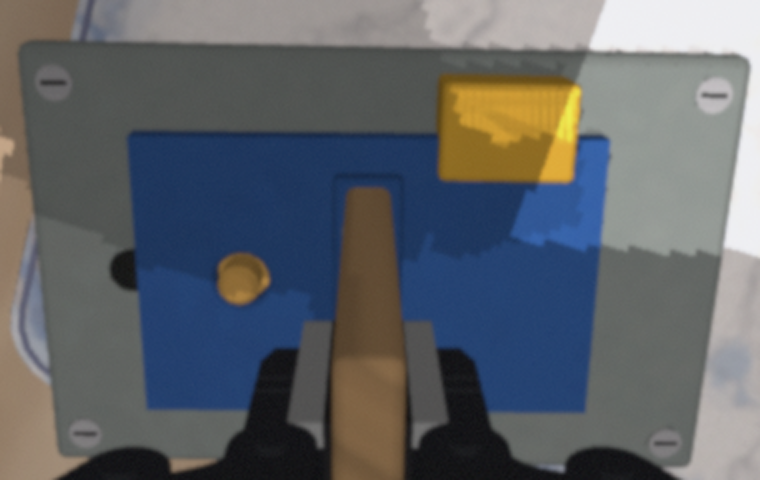

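Call:
jog_arm([
  [[-0.03,0,0,0,0,0.5,0.6],[-0.06,0,0,0,0,0.7,0.6],[-0.06,0,0,0,0,0.7,0.6]],
])

```text
clock: 16.1
eef_pos: [488.1, 3.7, 61.2]
tcp_rot: [-3.141, 0.001, 1.873]
contact_force: [0.6, -6.5, 3.2]
opening: 0.11
```

```bash
python3 arc.py 1;
```

```text
[488.1   3.7  61.2] [-180.     0.   107.3] [ 0.6 -6.5  3.2] [-1.37 -0.11 -0.22]
1.0 [ 0.051 -0.004 -0.   ] -1.0
```

Call:
jog_arm([
  [[-0.04,0,0,0,0,0,0.6],[-0.04,0,0,0,0,0,0.6],[-0.04,0,0,0,0,0,2.5],[-0.04,0,0,0,0,0,4],[-0.04,0,0,0,0,0,4]],
], newtons=20)

```text
clock: 16.73
eef_pos: [488.1, 4.0, 61.1]
tcp_rot: [-3.141, -0.0, 1.873]
contact_force: [-0.4, -0.5, -0.3]
opening: 0.468
```

```bash
python3 arc.py 1;python3 -c "
from h import *
im=r.grab_frame('wrist')[:,:,::-1];cv2.imwrite('pics/w14.png',im);crop(im,130,130,510,370,2,'w14c.png')"
```

```text
[488.1   4.   61.1] [-180.    -0.   107.3] [-0.4 -0.5 -0.3] [ 0.03  0.01 -0.04]
1.0 [ 0.051 -0.004  0.   ] -1.0
```

View pics/w14c.png

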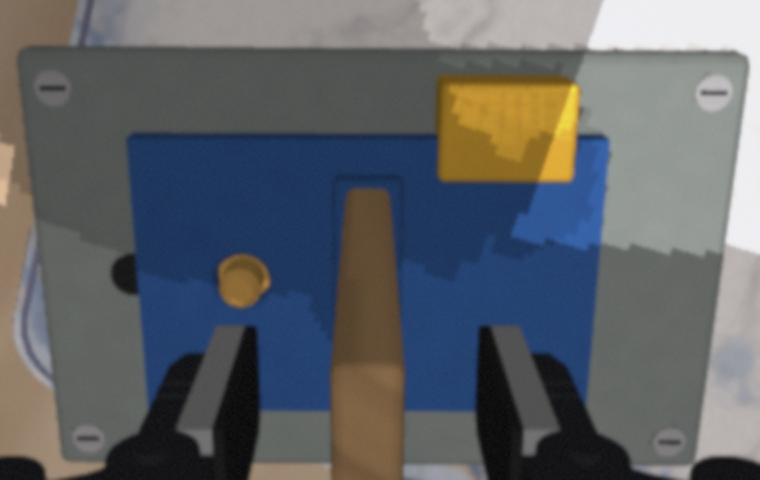

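Released: foot edge and plate edge run parallel, stud in the hole at about (243, 280), long end under the lip. I'll retreat straight up.

Call:
jog_arm([
  [[0,0,-0.5,0,0,0,4.5],[0,0,-2,0,0,0,4.5],[0,0,-5,0,0,0,4.5],[0,0,-9,0,0,0,4.5],[0,0,-13,0,0,0,4.5]],
])

```text
clock: 17.4
eef_pos: [488.2, 3.8, 193.5]
tcp_rot: [3.141, 0.0, 1.873]
contact_force: [1.1, -0.1, -0.0]
opening: 0.523
```

Call:
jog_arm([
  [[0,0,0,0,0,0,4.5],[0,0,0,0,0,0,4.5]],
])

```text
clock: 17.65
eef_pos: [488.0, 3.8, 191.5]
tcp_rot: [3.141, 0.0, 1.873]
contact_force: [0.2, -0.1, -0.4]
opening: 0.526
```

```bash
python3 -c "
from h import *
go([490,0,190],107)
im=r.grab_frame('wrist')[:,:,::-1];cv2.imwrite('pics/w15.png',im)
s=r.grab_frame('scene')[:,:,::-1];cv2.imwrite('pics/s15.png',s);crop(s,290,170,390,290,5,'s15c.png')
cv2.imwrite('pics/t15.png',r.grab_frame('top')[:,:,::-1])"
```

```text
t 17.65 pos [488.    3.8 191.5] rpy [180.    0.  107.3] F [ 0.2 -0.1 -0.4] open 0.526
ROW [-0.42, 0.08, 0.15] [0.0, 0.0, 0.3]
```

View pics/w15.png

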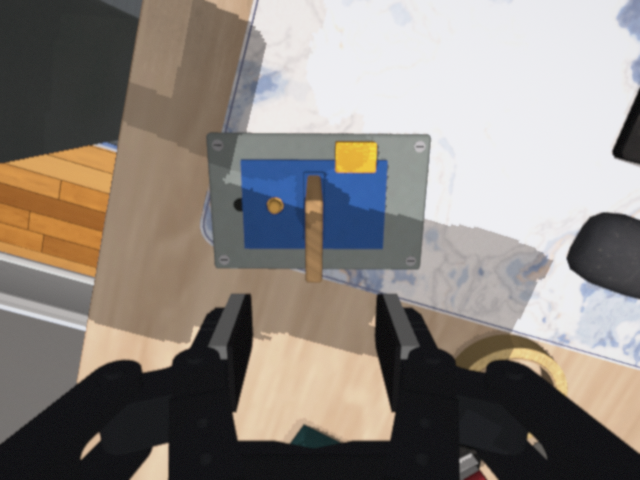

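View pics/s15c.png

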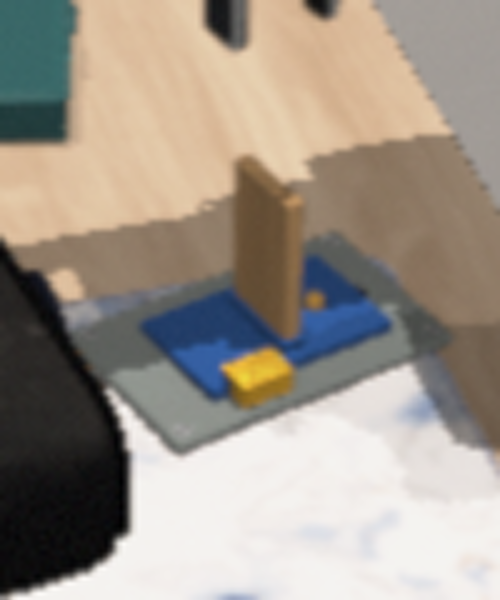

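View pics/t15.png

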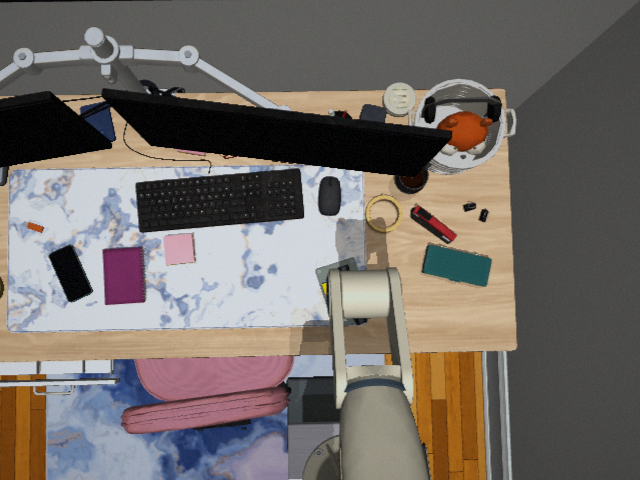

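```bash
python3 -c "
from h import *
C=cam('wrist');im=cv2.imread('pics/w15.png').astype(int)
L=[];F=[]
for u in range(250,330,2):
  col=im[:,u]; g=np.abs(np.diff(col.sum(1)));v=125+np.argmax(g[125:142]);L.append(onz(C,(u,v+.5),8)[:2])
  b=np.diff(col[:,0]-col[:,2]);v=150+np.argmax(b[150:168]);F.append(onz(C,(u,v+.5),14)[:2])
def fit(P):
  vx,vy,x,y=cv2.fitLine(np.array(P,np.float32),cv2.DIST_HUBER,0,.01,.01).ravel()
  if vx<0: vx,vy=-vx,-vy
  return np.degrees(np.arctan2(vy,vx)),np.array([x,y]),np.array([-vy,vx])
a,p,n=fit(L);b,q,_=fit(F);print(a,b,(p-q)@n)
"
```

```text
17.32472 17.327675 19.198217
```

Foot and plate edges are parallel (17.3° each), and the gap between them is 19.2 mm against 19 mm expected at the stop. Handing in.

```bash
python3 -c "
from rig import r
print(r.sign_off(), r.sense()['clock'])"
```

```text
the job is handed in; nothing more can be done
the job is handed in; nothing more can be done
```

The bookend is home on the base plate, and I handed the job in at about 18 s of the 72 s allowed. I gripped the upright and lowered the hole over the stud with the foot turned about 35° clockwise. Once flat, I swung it counter-clockwise under the lip until it met the stop, then let go and backed straight up.

- **Forces:** The wrist read 15 N pressing onto the plate and 11 N against the stop, both well under 40 N.
- **Final position:** The foot and plate edges are parallel, both at 17.3°. The gap from the plate edge to the foot edge is 19.2 mm, against 19 mm expected at the stop. Pictures show the stud in the hole, the long end under the lip, and the bookend standing free.
- **Other things on the desk:** The mouse, tape roll, sticky notes and stapler look unmoved by eye in the top view before and after; I did not measure them.
- **Disagreements:** The top and scene cameras put the stud about 1 mm from where the wrist camera did; I followed the wrist camera and the hole went on without resistance. The plate's angle read 16.5° from the top camera and about 17.2° from the wrist. The stop was first met only gradually, so I confirmed it with a small extra turn, which made the foot turn in the grip.

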